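Shut and lock the service panel of a gas analyser module

ROBOT

A 7-joint arm with a two-finger parallel gripper is mounted at the origin on the work surface. World frame = base frame: x ahead of the robot, y to its left, z up, the work surface at z = 0. Lengths are in m, angles in rad, forces in N, time in s.
With the tool pointing down it reaches from about 0.4 to 0.875 m from the base axis. Payload 6.5 kg.
Tool frame: the origin (TCP) lies at the very end of the fingers, on their centre line; the grasp point (between the pads) lies 19 mm behind it; x points along the fingers, z is the direction in which the jaws open and shut, and the axes are right-handed (so a half turn about x gives the same grasp; the last joint's range is limited). The gripper opens to 85 mm and grips with 20 to 120 N. Pads are 22 mm wide; open, the fingers measure 114 mm over their backs; the gripper's body (76 mm by 85 mm) begins 54 mm behind the grasp point. The pads swing forward as they close: fully open they stand 13 mm farther back than shut.
Start: joints at [-1.226, 0.536, -0.004, 1.538, 0.003, 1.067, -0.071], TCP at [0.26, 0.596, 0.231] pointing down, gripper open.
Joint ranges: [-2.7, 2.7], [-0.37, 2.16], [-1.27, 1.26], [0.24, 2.4], [-1.31, 4.45], [0.19, 1.91], [-2.76, 2.76]. Speed limits (rad/s): [2.39, 2.39, 3.14, 3.14, 3.14, 3.14, 3.14].

INTERFACE

Orientations are given as a rotation vector (axis times angle).
In Python, from rig import r gives the robot as it stands.
- The arm moves only by the tool arm_command, never from a script. Its argument "plan" is a list that holds one entry, the list of rows, each a list of 5 numbers: the gripper command: -1 is fully open, 1 is shut, values between are in proportion, then the shift along the world's x, y, z in m, then the turn about the world's z in degrees. A call has 1 to 12 rows; each row shifts and turns the commanded pose from where the row before left it; what a row does not reach is not made up. A row lasts 1/12 s, in which the tool goes at most 41.7 mm and 7.16 degrees, less where a joint would pass 70% of its speed; a pose out of reach is approached as far as the arm can. A call is refused whole if a number of a shift passes 0.0417 or a number of a turn 7.16, either way. A call with a gripper value outside its range is refused whole. The fingers move at their own pace and stop on an object; "squeeze" is the grip in N (left out, the last holds). Time passes only in rows, so rows that do not move let the fingers close. It gives the time, the measured TCP pose, the force and the opening at its end, in the units of the state.
- r.state(): the state, without advancing time (a new reading comes with each control period).
- r.camera(name): name is "side" or "top"; returns the picture (420x560x3 uint8, red, green, blue); there is no depth.
- r.camera_info(name): a dict with "intrinsics" (3x3 intrinsics, pixels), "R" (3x3) and "t" (3): a world point X has camera coordinates R X + t. Camera axes: x right, y down, z forward; pixel columns grow to the right and rows downward; lengths in m; the calibration is good to about 2 mm. A picture is of the moment at which its call begins. camera_info takes no time and is no camera call.
- r.job_done(): hands the job in, once; it reports no verdict.
The state is a dict: "time_s": time; "qpos": joint angles; "dq": joint speeds; "tau": joint torques, N m; "position": TCP position; "eef_rot": TCP orientation; "force": force on the tool from outside, world axes, zero at the start; "ft_torque": the same for the moment, N m; "finger_gap": opening from 0.0 (shut) to 1.0 (fully open).
Only numpy, scipy, OpenCV 4.12 (cv2) and the standard library are available. Lean on these libraries where they do the work, as an engineer would, in place of code of your own. Each camera call takes 0.05 s, during which the arm holds its last target.

TASK

The hinged service panel on top of the gas module stands ajar. With the fingers closed and their tips set down in the slot of its big round quarter-turn fastener, press the panel fully shut and, still pressing it down, turn the fastener clockwise all the way to its stop, so that the panel stays locked shut when you let go. Do not raise the panel further open, and leave the bottle, the spanner and the brass coupling where they are.

Things in the scene. Friction and masses are not known exactly. Their poses are not given: they have to be found in the camera images.
- housing: fixed white module, blue plinth, 280 (x) by 390 (y -140 to 250) by 110 mm high; origin on the bench; front is -x. Left part (y 120 to 250): console with flat deck at 110 mm, sloped dark display rising to about 160 mm at its rear. The rest is the compartment under the panel
- panel (a joint): hinge of the white panel (282 x 262 x 6 mm) along its rear top edge, 141 mm behind the housing origin, 110 mm above the bench. 0 = fully shut on a hard stop; about 0.14 rad = ajar on its lift spring, front raised some 40 mm. About 5 N down at the fastener shuts it; let go unlocked, it springs open. Locked, it may rise 2 mm at the fastener
- fastener (a joint): 0 = unlocked, slot parallel to the front edge; 1.571 rad = locked at its hard stop, slot front to back. Grows clockwise seen from above, stays where left, resists with about 0.12 N m. A tongue under the panel catches a keeper in the front wall only if the panel is held fully shut while turning past about 1 rad; else it jams
- slot (a point): centre of the slot floor, on the turning axis, 210 mm before the hinge, 120 mm above the bench when shut. Metal disc 92 mm across; straight slot right across, 40 mm wide, open-ended, between shoulders 16 mm above its floor. x: along the slot to the end with a white tick (points to housing -y unlocked, -x locked); z: out of the panel
- sample_bottle: amber bottle, 56 mm across, 120 mm tall, on the bench to the right of the module; origin under its centre; not to be disturbed
- spanner: steel spanner 160 mm long lying on the bench in front of the module; not to be disturbed
- coupling: brass coupling, 28 mm across, 40 mm tall, standing on the console deck; origin under its centre; not to be disturbed

How it is judged:
On the way, in this order (a step that is already met when the one before it is completed fails the run):
1. the panel is pressed shut while the fastener is still unlocked (value of joint panel below 0.02 rad and value of joint fastener below 1.1 rad), for 0.05 s.
2. the fastener is turned to its stop with the panel shut and the closed fingertips in the slot (grasp point over the slot) (value of joint panel below 0.02 rad and value of joint fastener above 1.42 rad and z of the grasp point in the frame of slot below 0.037 m and y of the grasp point in the frame of slot between -0.022 and 0.022 m and horizontal distance between the grasp point and slot below 0.055 m), for 0.05 s.
At the end, for the whole second after the job is handed in: the panel stays shut by itself (hinge below 0.02 rad, 4 mm at the fastener) with the fastener turned to within 0.15 rad of its stop and at rest; bottle, spanner and coupling are where they were (value of joint panel below 0.02 rad and value of joint fastener above 1.42 rad and velocity of joint fastener between -0.05 and 0.05 rad/s); the robot touches nothing.
It fails at once if the panel is lifted further open (hinge above 0.22 rad) (value of joint panel above 0.22 rad).
It fails at once if the bottle, spanner or coupling is lifted or moved more than 25 mm (distance of any of sample_bottle, spanner, coupling from where it was at the start of the episode above 0.025 m).
It fails at once if the bottle or coupling is knocked over (angle between any of sample_bottle, coupling's own z axis and vertical above 0.6 rad).
It also fails if it takes over 43 s, if anything falls off the work surface, if the arm or the gripper's body presses on something with over 40 N, if the wrist force passes 120 N, or if a joint passes its speed limit or range.

## Working session

There is one attempt and no reset: what is moved stays moved. The work goes in short steps, Python scripts to look and compute and a tool call to move; the robot and the scene stay as the last step left them, time stands still between calls to the robot, and variables do not carry over. Pictures are saved under pics/ and viewed, and the job is handed in when it is done.

Besides the shell and the picture viewer there is one more tool, called after "Request:" as a command line: name --argument value ..., lists and objects as JSON in quotes. arm_command: Moves the arm, as the interface text tells. Its arguments: {"type":"object","properties":{"plan":{"type":"array"},"squeeze":{"type":"number"}},"required":["plan"]}

```bash
mkdir -p pics
python3 - <<'E'
from rig import r
import cv2
for n in("side","top"):
    cv2.imwrite(f"pics/{n}0.png",r.camera(n)[:,:,::-1]); i=r.camera_info(n); print(n,i)
print(r.state())
E
```

```text
side {'intrinsics': array([[385.99318818,   0.        , 279.5289887 ],
       [  0.        , 385.99318818, 204.63110165],
       [  0.        ,   0.        ,   1.        ]]), 'R': array([[ 0.1317511 , -0.99127342,  0.00431988],
       [-0.91475856, -0.12325809, -0.38473915],
       [ 0.38191415,  0.04673816, -0.92301524]]), 't': array([-0.07477894,  0.57686129,  0.57602127])}
top {'intrinsics': array([[528.32701511,   0.        , 286.78454053],
       [  0.        , 528.32701511, 207.4336084 ],
       [  0.        ,   0.        ,   1.        ]]), 'R': array([[ 0.02033186, -0.99975117,  0.00917632],
       [-0.9974278 , -0.02091389, -0.06855947],
       [ 0.06873432, -0.00775878, -0.99760483]]), 't': array([0.00403713, 0.60546755, 1.13051332])}
{'time_s': 0.1, 'qpos': array([-1.22620748,  0.53712368, -0.00445561,  1.53876827,  0.00256057,
        1.06730865, -0.07118177]), 'dq': array([-2.80339861e-04, -1.58931879e-03,  6.53478235e-05, -3.54946303e-03,
       -2.00187046e-05, -4.50312755e-04, -1.31864103e-04]), 'tau': array([ 2.59749111e-03, -5.84561205e+01,  1.05188157e+00, -2.59773266e+01,
        1.26399100e-02,  4.66957310e-03, -4.64263508e-05]), 'position': array([0.25932971, 0.59539987, 0.23048133]), 'eef_rot': array([-0.90251803,  1.37728345,  0.90097111]), 'force': array([ 0.65040228, -0.45645905,  0.30811513]), 'ft_torque': array([-0.04403948, -0.01959582,  0.01545022]), 'finger_gap': 1.0002151324098396}
```

View pics/side0.png

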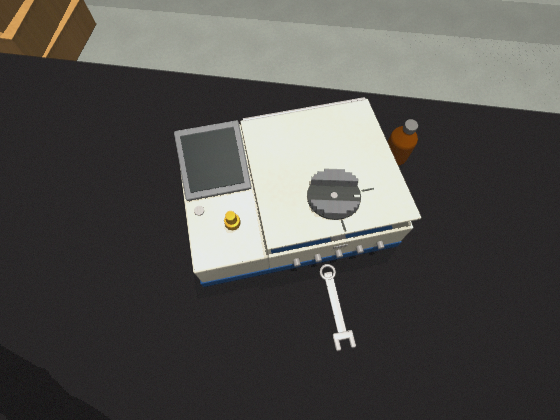

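View pics/top0.png

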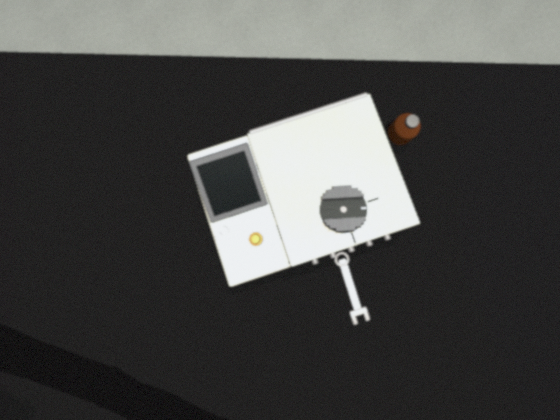

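The side view shows the module with its disc at about (334,194), and the top view has the disc at (343,209) with the tick at (363,208). The bottle, spanner and coupling are clear of the disc. The slot looks slightly turned from parallel to the front edge, so I'm zooming in to measure it.

Run:
```python
import cv2,numpy as np
a=cv2.imread("pics/top0.png")[160:280,280:440]; b=cv2.imread("pics/side0.png")[150:270,270:430]
cv2.imwrite("pics/z0.png",np.vstack([cv2.resize(x,None,fx=2.5*2,fy=2.5,interpolation=0) if 0 else cv2.resize(x,(400*2//2,300),interpolation=cv2.INTER_CUBIC) for x in (a,b)]))
for n,x in(("t",a),("s",b)): cv2.imwrite(f"pics/z{n}.png",cv2.resize(x,(800,600),interpolation=cv2.INTER_CUBIC))
```

```text
(no output)
```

View pics/zt.png

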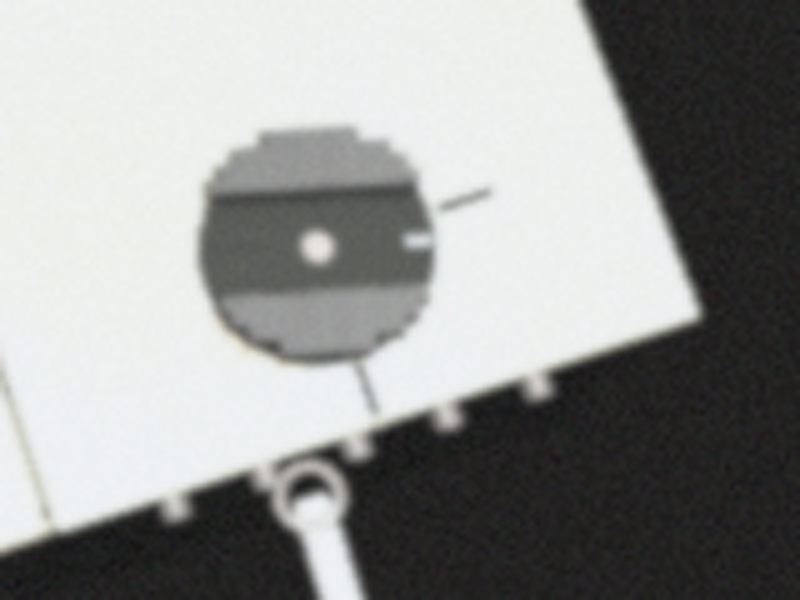

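View pics/zs.png

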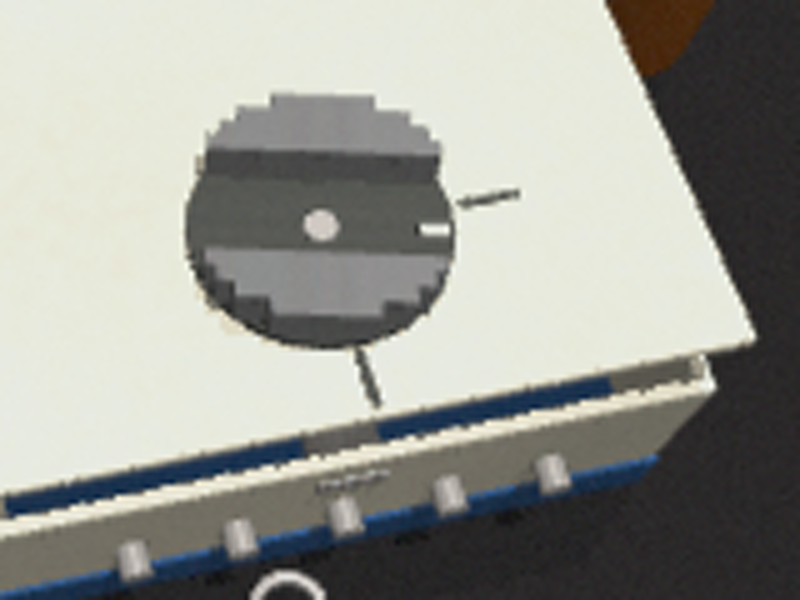

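The zooms show the dot at the slot centre, the tick, and two panel marks (the unlocked and locked directions). The slot is turned clockwise from the unlocked mark. Next I triangulate these.

```bash
cat > h.py <<'E'
import numpy as np,cv2
from rig import r
def P(n):
    i=r.camera_info(n); return np.array(i["intrinsics"])@np.c_[i["R"],i["t"]]
def tri(a,b):
    X=cv2.triangulatePoints(P("top"),P("side"),np.array(a,float).reshape(2,1),np.array(b,float).reshape(2,1)); return (X[:3]/X[3]).ravel()
def ray(n,uv,z):
    M=P(n); H=M[:,[0,1,3]].copy(); H[:,2]+=M[:,2]*z
    v=np.linalg.solve(H,[uv[0],uv[1],1]); return np.r_[v[:2]/v[2],z]
E
python3 - <<'E'
from h import *
f=lambda u,ox,oy:((u[0]+.5)/5-.5+ox,(u[1]+.5)/5-.5+oy)
T=lambda *u:f(u,280,160); S=lambda *u:f(u,270,150)
d={"dot":(T(317,247),S(320,225)),"tick":(T(417,241),S(435,230)),"m1a":(T(440,208),S(459,205)),"m1b":(T(491,190),S(519,192)),
"m2a":(T(360,362),S(358,349)),"m2b":(T(376,412),S(377,406)),"cR":(T(702,317),S(754,340)),"rearR":((369,94),(367,101))}
X={k:tri(*v) for k,v in d.items()}
for k,v in X.items(): print(k,v.round(4))
ang=lambda a,b:np.degrees(np.arctan2(*(b-a)[1::-1]))
print("tick dir",ang(X["dot"],X["tick"]),"mark1",ang(X["dot"],(X["m1a"]+X["m1b"])/2),"mark2",ang(X["dot"],(X["m2a"]+X["m2b"])/2),"right edge",ang(X["rearR"],X["cR"]))
# plane-based
z=X["dot"][2]
for n,j in(("top",0),("side",1)):
    c=ray(n,d["dot"][j],.146);t=ray(n,d["tick"][j],.146);a=ray(n,d["m1b"][j],.143);b=ray(n,d["m1a"][j],.143);e=ray(n,d["m2b"][j],.143);g=ray(n,d["m2a"][j],.143)
    print(n,c,ang(c,t),ang(b,a),ang(c,a),ang(g,e),ang(c,e))
# hinge/ coupling etc
import scipy.spatial.transform as st
R=st.Rotation.from_rotvec(r.state()["eef_rot"]).as_matrix(); print(R.round(3))
E
```

```text
dot [ 0.5951 -0.0896  0.1573]
tick [ 0.5982 -0.1282  0.1575]
m1a [ 0.6117 -0.1375  0.1513]
m1b [ 0.619  -0.1573  0.1518]
m2a [ 0.5512 -0.106   0.1594]
m2b [ 0.5323 -0.1128  0.1592]
cR [ 0.5715 -0.2366  0.1587]
rearR [ 0.835  -0.1453  0.1095]
tick dir -85.31923747919427 mark1 -70.64264768254007 mark2 -159.6409625178456 right edge -160.88687349674584
top [ 0.59586607 -0.09175668  0.146     ] -85.36449585272136 -69.39298676775437 -70.62403096654828 -161.4944861383938 -159.21587175490484
side [ 0.60015699 -0.08919253  0.146     ] -85.0501107739179 -69.17474692905095 -71.14950757593124 -158.31745325807069 -158.60590333060327
[[-0.001 -0.917  0.399]
 [-0.001  0.399  0.917]
 [-1.    -0.    -0.002]]
```

Request:
arm_command --plan '[[[1,0.014,-0.03,0.002,1.2],[1,0.014,-0.03,0.002,1.2],[1,0.014,-0.03,0.002,1.2],[1,0.014,-0.03,0.002,1.2],[1,0.014,-0.03,0,1.2],[1,0.014,-0.03,0,1.2],[1,0.014,-0.03,0,1.2],[1,0.014,-0.03,0,1.2],[1,0.014,-0.03,0,1.2],[1,0.014,-0.03,0,1.2],[1,0.014,-0.03,0,1.2],[1,0.014,-0.03,0,1.2]]]' --squeeze 30

```text
time_s: 1.1
position: [0.4278, 0.2342, 0.2391]
eef_rot: [-1.092, 1.28, 1.092]
force: [-0.2, 1.1, -0.3]
finger_gap: -0.001
```

Request:
arm_command --plan '[[[1,0.014,-0.03,0,1.2],[1,0.014,-0.03,0,1.2],[1,0.014,-0.03,0,1.2],[1,0.014,-0.03,0,1.2],[1,0.014,-0.03,0,1.2],[1,0.014,-0.03,0,1.2],[1,0.014,-0.03,0,1.2],[1,0.014,-0.03,0,1.2],[1,0.014,-0.03,0,1.2],[1,0.014,-0.03,0,1.2],[1,0,0,0,0],[1,0,0,0,0]]]'

```text
time_s: 2.1
position: [0.5675, -0.0664, 0.2388]
eef_rot: [-1.243, 1.188, 1.243]
force: [-0.6, 1.3, 0.6]
finger_gap: -0.003
```

```bash
cat > st.py <<'E'
from h import *
from scipy.spatial.transform import Rotation as Ro
s=r.state(); R=Ro.from_rotvec(s["eef_rot"]).as_matrix()
print(s["time_s"],s["position"].round(4),"F",s["force"].round(1),"M",s["ft_torque"].round(2),"gap",round(s["finger_gap"],2),"yaw z",np.degrees(np.arctan2(R[1,2],R[0,2])).round(1),"q7",s["qpos"][6].round(2), "xdir",R[:,0].round(3))
E
python3 st.py
```

```text
2.1 [ 0.5675 -0.0664  0.2388] F [-0.6  1.3  0.6] M [ 0.01 -0.05  0.01] gap -0.0 yaw z 92.6 q7 1.74 xdir [-0.001 -0.001 -1.   ]
```

Request:
arm_command --plan '[[[1,0.014,-0.026,0,1],[1,0.0145,-0.0256,0,1.1],[1,0,0,-0.02,0],[1,0,0,-0.02,0],[1,0,0,0,0],[1,0,0,0,0]]]'

```text
time_s: 2.6
position: [0.595, -0.1138, 0.1984]
eef_rot: [-1.272, 1.167, 1.277]
force: [-0.6, 0.2, 0.7]
finger_gap: 0.002
```

```bash
python3 st.py
python3 - <<'E'
from h import *
import numpy as np
o=[]
for n,(x,y) in(("top",(280,150)),("side",(270,120))):
    i=r.camera(n); o.append(cv2.resize(np.ascontiguousarray(i[y:y+150,x:x+150,::-1]),(400,400),interpolation=cv2.INTER_CUBIC))
cv2.imwrite("pics/a1.png",np.hstack(o))
E
```

```text
2.6 [ 0.595  -0.1138  0.1984] F [-0.6  0.2  0.7] M [-0.01  0.01  0.02] gap 0.0 yaw z 95.1 q7 1.87 xdir [-0.003  0.001 -1.   ]
```

View pics/a1.png

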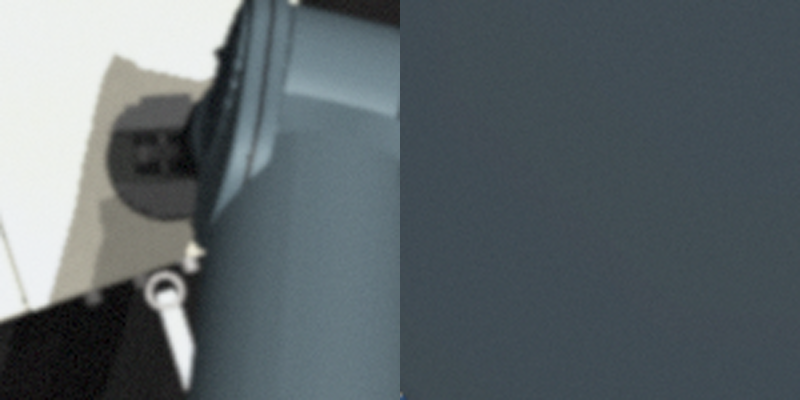

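The top picture shows the closed fingers over the slot at about (340,206) and lined up with it. The arm hides the rest, and the side view is fully blocked. I'm descending, using the force reading to find contact.

Request:
arm_command --plan '[[[1,0,-0.002,-0.01,0],[1,0,0,-0.01,0],[1,0,0,-0.01,0],[1,0,0,-0.005,0],[1,0,0,-0.005,0],[1,0,0,-0.005,0],[1,0,0,0,0]]]'

```text
time_s: 3.28
position: [0.5955, -0.1175, 0.1531]
eef_rot: [-1.272, 1.168, 1.274]
force: [0.2, -0.2, -0.3]
finger_gap: 0.003
```

```bash
python3 st.py
```

```text
3.2833 [ 0.5955 -0.1175  0.1531] F [ 0.2 -0.2 -0.3] M [-0.01  0.01  0.03] gap 0.0 yaw z 95.0 q7 1.89 xdir [-0.002  0.    -1.   ]
```

Request:
arm_command --plan '[[[1,0,0,-0.003,0],[1,0,0,-0.003,0],[1,0,0,-0.003,0],[1,0,0,-0.003,0],[1,0,0,-0.003,0],[1,0,0,-0.003,0],[1,0,0,-0.003,0],[1,0,0,-0.003,0],[1,0,0,0,0]]]'

```text
time_s: 4.03
position: [0.5958, -0.1179, 0.1297]
eef_rot: [-1.273, 1.168, 1.273]
force: [-2.1, -1.1, 2.9]
finger_gap: 0.0
```

```bash
python3 st.py
```

```text
4.0333 [ 0.5958 -0.1179  0.1297] F [-2.1 -1.1  2.9] M [-0.3   0.32  0.02] gap 0.0 yaw z 95.0 q7 1.89 xdir [-0.001 -0.    -1.   ]
```

Request:
arm_command --plan '[[[1,0,0,-0.003,0],[1,0,0,-0.003,0],[1,0,0,-0.003,0],[1,0,0,-0.002,0],[1,0,0,-0.001,0],[1,0,0,0,0]]]'

```text
time_s: 4.53
position: [0.5968, -0.118, 0.1199]
eef_rot: [-1.273, 1.166, 1.271]
force: [-6.8, -0.8, 16.3]
finger_gap: -0.005
```

```bash
python3 st.py
```

```text
4.5333 [ 0.5968 -0.118   0.1199] F [-6.8 -0.8 16.3] M [-0.19  1.28  0.1 ] gap -0.01 yaw z 95.0 q7 1.9 xdir [ 0.001 -0.    -1.   ]
```

The panel is pressed shut: tip z is 0.120 with about 16 N. Now I press a little harder and crank the tip clockwise around the slot centre.

Request:
arm_command --plan '[[[1,0,0,-0.001,0],[1,-0.0025,-0.0003,0,-2],[1,-0.0024,-0.0001,0,-2],[1,-0.0024,0.0001,0,-3],[1,-0.0025,0.0003,0,-3],[1,-0.0023,0.0006,0,-4],[1,-0.0024,0.0007,0,-4],[1,0,0,0,0]]]'

```text
time_s: 5.2
position: [0.5865, -0.1166, 0.1199]
eef_rot: [-1.043, 1.302, 1.03]
force: [3.0, -1.0, 12.7]
finger_gap: -0.0
```

```bash
python3 st.py
```

```text
5.2 [ 0.5865 -0.1166  0.1199] F [ 3.  -1.  12.7] M [-0.21 -0.75 -0.06] gap -0.0 yaw z 76.8 q7 1.64 xdir [ 0.011 -0.001 -1.   ]
```

Request:
arm_command --plan '[[[1,-0.0022,0.0009,-0.001,-4],[1,-0.0022,0.0012,0,-4],[1,-0.0021,0.0013,0,-4],[1,-0.0019,0.0015,0,-4],[1,-0.0018,0.0016,0,-4],[1,-0.0016,0.0018,0,-4],[1,0,0,0,0]]]'

```text
time_s: 5.78
position: [0.5755, -0.1097, 0.1198]
eef_rot: [-0.724, 1.439, 0.711]
force: [3.3, -2.0, 18.1]
finger_gap: 0.004
```

```bash
python3 st.py
python3 - <<'E'
from h import *
i=r.camera("top"); cv2.imwrite("pics/a2.png",cv2.resize(np.ascontiguousarray(i[150:290,260:420,::-1]),(800,600)[:2],interpolation=cv2.INTER_CUBIC))
E
```

```text
5.7833 [ 0.5755 -0.1097  0.1198] F [ 3.3 -2.  18.1] M [-0.6  -0.63 -0.05] gap 0.0 yaw z 52.7 q7 1.28 xdir [ 0.012 -0.003 -1.   ]
```

View pics/a2.png

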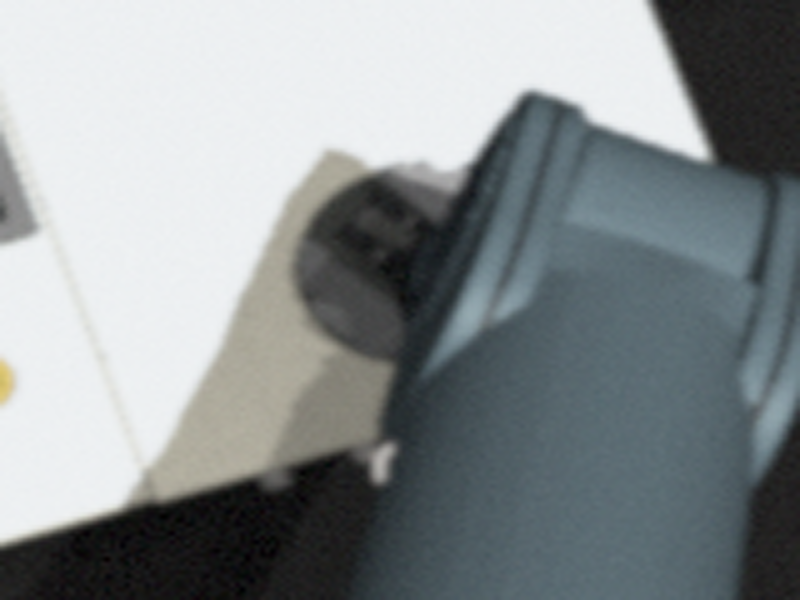

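The panel front edge is down and the disc's slot has turned: its lower edge runs (305,250)→(400,320), about 50° from unlocked. I'm carrying on.

Request:
arm_command --plan '[[[1,-0.0015,0.0019,-0.0005,-4],[1,-0.0013,0.0021,0,-4],[1,-0.0012,0.0022,0,-4],[1,-0.0009,0.0022,0,-4],[1,-0.0007,0.0024,0,-4],[1,0,0,0,0]]]'

```text
time_s: 6.33
position: [0.5697, -0.1, 0.1197]
eef_rot: [-0.452, 1.513, 0.44]
force: [1.3, -3.8, 23.3]
finger_gap: 0.001
```

```bash
python3 st.py
```

```text
6.3333 [ 0.5697 -0.1     0.1197] F [ 1.3 -3.8 23.3] M [-1.02 -0.26 -0.06] gap 0.0 yaw z 32.7 q7 0.98 xdir [ 0.012 -0.004 -1.   ]
```

Request:
arm_command --plan '[[[1,-0.0006,0.0023,0,-3],[1,-0.0003,0.0025,0,-3],[1,-0.0001,0.0024,0,-3],[1,0.0001,0.0024,0,-2],[1,0,0,0,0]]]'

```text
time_s: 6.75
position: [0.5684, -0.0936, 0.1197]
eef_rot: [-0.304, 1.54, 0.289]
force: [0.6, -11.3, 21.7]
finger_gap: -0.002
```

```bash
python3 st.py;python3 - <<'E'
from h import *
i=r.camera("top"); cv2.imwrite("pics/a3.png",cv2.resize(np.ascontiguousarray(i[150:290,260:420,::-1]),(800,600)[:2],interpolation=cv2.INTER_CUBIC))
E
```

```text
6.75 [ 0.5684 -0.0936  0.1197] F [  0.6 -11.3  21.7] M [-2.49 -0.12 -0.06] gap -0.0 yaw z 21.7 q7 0.81 xdir [ 0.012 -0.008 -1.   ]
```

View pics/a3.png

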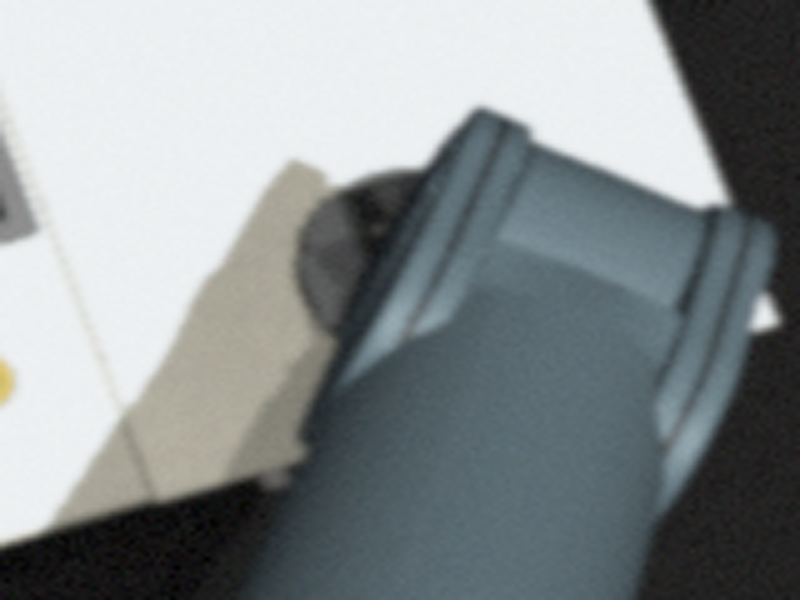

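The slot edge now runs (340,195)→(370,290), nearly front to back, and the sideways force has risen to 11 N, so it's at or near the stop. One more push will confirm that.

Request:
arm_command --plan '[[[1,0.0003,0.0015,0,-1],[1,0.0003,0.0015,0,0],[1,0,0,0,0],[1,0,0,0,0]]]'

```text
time_s: 7.13
position: [0.5684, -0.0922, 0.1197]
eef_rot: [-0.292, 1.542, 0.275]
force: [-0.1, -13.6, 22.2]
finger_gap: 0.002
```

```bash
python3 st.py
```

```text
7.1333 [ 0.5684 -0.0922  0.1197] F [ -0.1 -13.6  22.2] M [-3.2   0.15 -0.  ] gap 0.0 yaw z 20.7 q7 0.79 xdir [ 0.012 -0.009 -1.   ]
```

Request:
arm_command --plan '[[[1,0.0005,0.002,0,0],[1,0.0005,0.002,0,0],[1,0,0,0,0],[1,0,0,0,0]]]'

```text
time_s: 7.47
position: [0.5685, -0.0909, 0.1197]
eef_rot: [-0.292, 1.544, 0.271]
force: [-2.4, -19.8, 24.0]
finger_gap: 0.001
```

```bash
python3 st.py
```

```text
7.4667 [ 0.5685 -0.0909  0.1197] F [ -2.4 -19.8  24. ] M [-4.39  0.61 -0.03] gap 0.0 yaw z 20.6 q7 0.78 xdir [ 0.01  -0.012 -1.   ]
```

The force climbs with almost no motion, so it's at the stop. I'm unloading sideways and then lifting out slowly.

Request:
arm_command --plan '[[[1,-0.0007,-0.003,0,0],[1,-0.0007,-0.003,0,0],[1,0,0,0.002,0],[1,0,0,0.003,0],[1,0,0,0.005,0],[1,0,0,0.01,0],[1,0,0,0.02,0],[1,0,0,0.03,0],[1,0,0,0.03,0],[1,0,0,0,0]]]'

```text
time_s: 8.3
position: [0.5673, -0.0871, 0.2208]
eef_rot: [-0.288, 1.542, 0.285]
force: [0.8, -0.9, 0.0]
finger_gap: 0.0
```

Request:
arm_command --plan '[[[1,-0.005,0.03,0.01,0],[1,-0.005,0.03,0.01,0],[1,-0.01,0.03,0,0],[1,-0.01,0.03,0,0],[1,-0.01,0.03,0,0],[1,-0.01,0.03,0,0],[1,-0.01,0.03,0,0],[1,-0.01,0.03,0,0],[1,-0.01,0.03,0,0],[1,-0.01,0.03,0,0],[1,-0.01,0.03,0,0],[1,-0.01,0.03,0,0]]]'

```text
time_s: 9.3
position: [0.4526, 0.2756, 0.2353]
eef_rot: [-0.287, 1.551, 0.288]
force: [0.5, 0.2, -0.2]
finger_gap: -0.002
```

Request:
arm_command --plan '[[[1,-0.01,0.03,0,0],[1,-0.01,0.03,0,0],[1,-0.01,0.03,0,0],[1,-0.01,0.03,0,0],[1,-0.01,0.03,0,0],[1,-0.01,0.03,0,0],[1,0,0,0,0],[1,0,0,0,0]]]'

```text
time_s: 9.97
position: [0.3915, 0.4559, 0.2347]
eef_rot: [-0.291, 1.552, 0.291]
force: [0.1, -1.0, -0.1]
finger_gap: 0.002
```

```bash
python3 st.py;python3 - <<'E'
from h import *
t=r.camera("top");s=r.camera("side"); cv2.imwrite("pics/f_top.png",t[:,:,::-1]);cv2.imwrite("pics/f_side.png",s[:,:,::-1])
z=lambda i,x,y:cv2.resize(np.ascontiguousarray(i[y:y+120,x:x+80,::-1]),(400,600),interpolation=cv2.INTER_CUBIC)
cv2.imwrite("pics/f.png",np.hstack([z(t,310,150),z(s,300,145)]))
E
```

```text
9.9667 [0.3915 0.4559 0.2347] F [ 0.1 -1.  -0.1] M [-0.05 -0.02  0.02] gap 0.0 yaw z 21.2 q7 -0.36 xdir [-0.001  0.    -1.   ]
```

View pics/f.png

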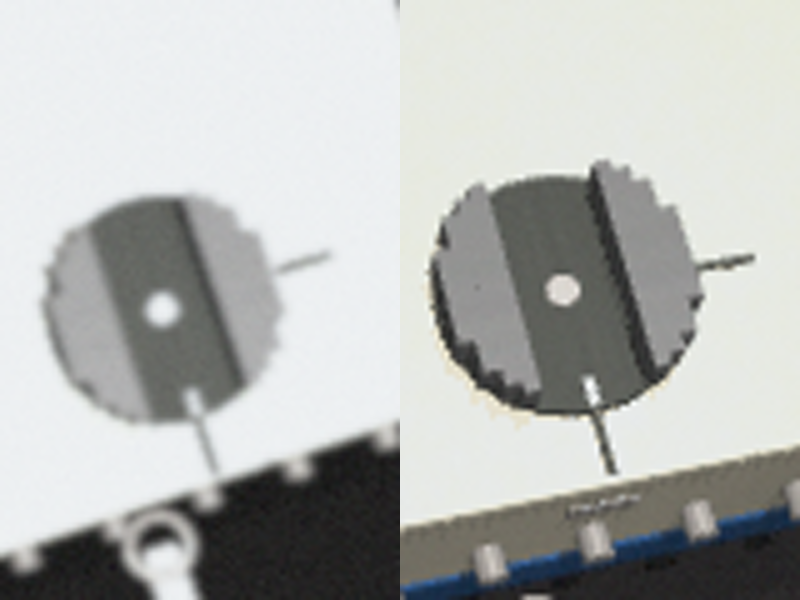

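View pics/f_side.png

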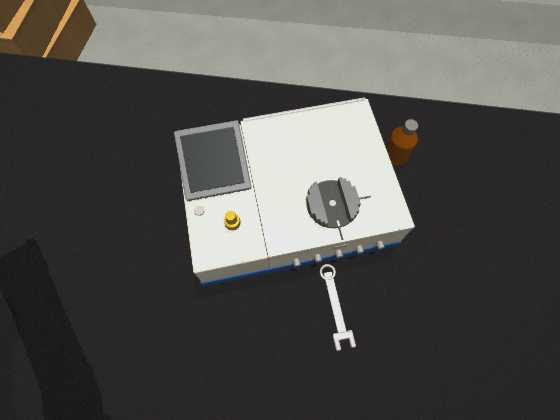

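With the arm away, the panel sits flush with no gap at its front. The tick at (349,230) in the top view lines up with the locked mark, and the bottle, spanner and coupling are at their original pixels. I'm handing the job in.

```bash
python3 -c "
from rig import r
print(r.job_done())"
```

```text
the job is handed in; nothing more can be done
None
```

The panel is shut and locked, and I handed the job in at about 10 s of the 43 s allowed; no verdict was reported.

- **Pressing and turning:** I set the closed fingertips in the tick end of the slot and pressed the panel onto its stop (tip at z = 0.120 m). I then moved them clockwise in an arc about the slot centre with 13–24 N of press. At the end, the sideways force rose to about 20 N with almost no motion, so I took that as the hard stop. After that I unloaded and lifted clear.
- **Starting position:** the fastener was already about 15° clockwise of unlocked when I began.
- **Last checks:** with the arm away, the panel stayed flush and the slot's tick lined up with the locked mark. The bottle, spanner and coupling looked unmoved in the side view, and the wrist force was close to zero. Nothing failed or disagreed.
- **Limit of the checks:** the arm blocked most of the view during the turn, the side camera completely, so I judged that part by force, tip height and two partial top views.

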